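# Change a rotary test fixture over to its keyed drive hub

### The job

Get the test fixture ready: turn the black-knobbed jig tree until its empty branch stands over the white mark on its foot, then take the red cap off the fixture's spindle and hang it fully home on that branch. Then take the hub with the blue flange from its storage post and set it on the spindle with its two tabs crosswise to the keyway, resting on top of the steel plate, and turn it there until the tabs drop into the keyway and the flange lies flush on the plate. Let go of everything, and leave the spray can, the scanner and the board tray standing where they are.

Things in the scene. Friction and masses are not known exactly. Their poses are not given: they have to be found in the camera images.
- fixture: Fixed black housing 160 (x) x 140 (y) x 45 mm, origin at the centre of its underside. On it a 100 x 100 mm steel plate, top 65 mm above the bench, cut right across along the fixture's x by one keyway groove 13 mm wide, 14 mm deep. A vertical brass spindle, diameter 20 mm, rises from the plate's centre to 48 mm above the plate's top, its last 12 mm tapering to 10 mm.
- seat (a point): Point on the spindle's axis level with the plate's top; x along the keyway groove, z up. Fully home, the hub's origin lies here with its x along the groove, either way round; with the tabs resting on top of the plate the hub's origin is 10 mm higher.
- cap: Loose red plastic cap, 60 g: round, outer diameter 44 mm, 65 mm long, closed top, blind bore of diameter 28 mm and depth 57 mm from below. Origin at the centre of its open mouth, z towards the closed end. It starts over the spindle with its mouth on the plate. Grip it round the outside, about 40 mm from the mouth.
- hub: Loose keyed hub, 0.4 kg: blue round flange, diameter 84, 8 mm thick, origin at the centre of its underside, z up. Under it two steel tabs on the hub's x axis, 27 to 38 mm either side of centre, 9 mm wide, reaching 10 mm down, each marked by a white stripe on top. Round blind bore, diameter 23, 57 mm deep from below. Starts with x 0.6 to 1.3 rad counter-clockwise from world x.
- hub_grip (a point): Centre of the hub's aluminium grip block, on its axis 40 mm above the flange's underside. The block is 60 mm long (hub x) and 36 mm wide (hub y) and reaches from 8 to 64 mm above the flange's underside; grip it across the 36 mm here.
- post: Fixed storage post on which the hub starts: a grey disc of diameter 44 mm, 16 mm high, with a pin of diameter 18 mm that ends 52 mm above the bench. Origin at the centre of its underside. The hub's flange rests on the disc, its origin 16 mm above the bench; lift it more than 40 mm to clear the pin.
- tree_foot: Fixed round foot of the jig tree, diameter 170 mm, 12 mm thick, origin at the centre of its underside on the bench, on the tree's axis. A white stripe on its upper face runs outward along the foot's own -x axis (roughly towards the robot).
- tree (a joint): Angle of the tree about its vertical axis (rad), counter-clockwise seen from above positive; 0 when the empty branch stands exactly over the white stripe; starts between 0.8 and 1.4. It turns freely both ways with a light friction of 0.12 N m and stays where it is left.
- tree_grip (a point): Centre of the black grip block on top of the tree, on its axis, 220 mm above the bench: 50 mm long (along the point's x, which points away from the empty branch and turns with the tree), 20 mm wide, 50 mm high. Pinch it across the 20 mm from above, fingertips no lower than 195 mm above the bench, and turn it.
- branch (a point): Bare brass pin of the empty branch, diameter 16, 50 mm long, rising from a shoulder disc of diameter 34. It leans 35 degrees from vertical, outward from the tree's axis. Origin at the shoulder's centre, 130 mm above the bench, 49 mm from the axis; z along the pin to its tip, y level. Fully home, the cap's mouth is on the shoulder, its origin here. Two other branches carry yellow and white caps.
- can: Loose orange and silver spray can, diameter 54 mm, 100 mm high, a bystander; origin at the centre of its underside. It may stand at either of two places, changing with the storage post.
- scanner: Loose hand scanner on a round stand, about 80 x 80 x 103 mm, a bystander; origin at the centre of its underside.
- board_tray: Loose black tray, 90 x 80 x 47 mm, with three green circuit boards fixed in it, a bystander; origin at the centre of its underside.

How it is judged:
On the way, in this order (a step that is already met when the one before it is completed fails the run):
1. the tree's empty branch stands over the white mark, the cap still on the spindle (value of joint tree between -0.3 and 0.3 rad and velocity of joint tree between -0.3 and 0.3 rad/s and distance of cap from where it was at the start of the episode below 0.02 m), for 0.2 s.
2. the red cap hangs fully home on the empty branch, released (value of joint tree between -0.3 and 0.3 rad and distance between cap and branch below 0.014 m and angle between the z axis of cap and the z axis of branch, either way round below 0.25 rad and contact force between cap and the fingers below 0.3 N), for 0.2 s.
3. the hub is on the spindle with its tabs resting on the plate, crosswise to the keyway (horizontal distance between hub and seat below 0.004 m and angle between hub's own z axis and vertical below 0.1 rad and z of hub in the frame of seat below 0.014 m and angle between the x axis of hub and the x axis of seat, either way round above 0.2 rad), for 0.1 s.
4. the hub has been turned until its tabs dropped into the keyway (horizontal distance between hub and seat below 0.003 m and z of hub in the frame of seat below 0.003 m and angle between hub's own z axis and vertical below 0.05 rad and angle between the x axis of hub and the x axis of seat, either way round below 0.12 rad), for 0.2 s.
At the end, for the whole second after the job is handed in: Tree within 0.3 rad of its mark; cap on the empty branch, mouth within 14 mm of the shoulder, axis within 0.25 rad; hub within 3 mm of the spindle axis and of flush, level to 0.05 rad, tabs within 0.12 rad of the keyway; both released, at rest; bystanders upright, within 30 mm of their places (all of step 2 and all of step 4 and contact force between hub and the fingers below 0.3 N and linear speed of each of hub, cap below 0.02 m/s and distance of each of can, scanner, board_tray from where it was at the start of the episode below 0.03 m and angle between each of can, scanner, board_tray's own z axis and vertical below 0.2 rad); the robot touches nothing.
It fails at once if a bystander (can, scanner or tray) is pushed more than 30 mm or tipped over (distance of any of can, scanner, board_tray from where it was at the start of the episode above 0.03 m or angle between any of can, scanner, board_tray's own z axis and vertical above 0.3 rad).
It also fails if it takes over 64 s, if anything falls off the work surface, if the arm or the gripper's body presses on something with over 40 N, if the wrist force passes 120 N, or if a joint passes its speed limit or range.

### The arm

A 6-joint arm with a two-finger parallel gripper is mounted at the origin on the work surface. World frame = base frame: x ahead of the robot, y to its left, z up, the work surface at z = 0. Lengths are in m, angles in rad, forces in N, time in s.
With the tool pointing down it reaches from about 0.3 to 0.85 m from the base axis. Payload 4.2 kg.
Tool frame: the origin (TCP) lies midway between the tips of the shut fingers; the grasp point (between the pads) lies 19 mm behind it; z points along the fingers, y is the direction in which the jaws open and shut (so a half turn about z gives the same grasp; the last joint's range is limited). The gripper opens to 91 mm and grips with 3 to 60 N. Pads are 32 mm wide; open, the fingers measure 118 mm over their backs; the gripper's body (76 mm by 178 mm) begins 60 mm behind the grasp point.
Start: joints at [1.201, 0.32, 1.565, -0, 1.257, -0.02], TCP at [0.197, 0.54, 0.194] pointing down, gripper open.
Joint ranges: [-3.11, 3.11], [-0.84, 2.01], [0.21, 2.61], [-1.34, 4.49], [0.05, 2.63], [-2.56, 2.56]. Speed limits (rad/s): [2.57, 2.57, 3.14, 3.14, 3.14, 3.14].

### API

Orientations are given as a unit quaternion [x, y, z, w].
In Python, from station import r, viewer gives the robot as it stands.
- The arm moves only by the shell command python3 -m creep 'ROWS' [FORCE]. ROWS is a JSON object of lists of equal length, an entry for each row: "translation": the shift along the tool's x, y, z in mm, a list of three; "rotation": the turn, a rotation vector about the tool's x, y, z in rad, a list of three; "grip": the finger opening in mm, from 0 to 91.2. A call has 1 to 20 rows; each row is the pose to reach, as a shift and turn from the pose commanded when the call began, along the tool's axes at that moment; what a row does not reach only later rows make up. A row lasts 1/8 s, in which the tool goes at most 62.5 mm and 10.7 degrees, less where a joint would pass 70% of its speed; a pose out of reach is approached as far as the arm can. A call with a gripper value outside its range is refused whole. The fingers move at their own pace and stop on an object; FORCE is the grip in N (left out, the last holds). Time passes only in rows, so rows that repeat a pose let the fingers close. It gives the time, the measured TCP pose, the force and the opening at its end, in the units of the state.
- r.read_state(): the state, without advancing time (a new reading comes with each control period).
- viewer.read_camera(name): name is "scene" or "top" or "wrist"; returns a dict with "image" (480x640x3 uint8, red, green, blue), "depth" (480x640 float32, m along the optical axis (not along the pixel's ray), 0 where there is no reading), "fx", "fy", "cx", "cy" (pixels), "eye" and "orientation" of the camera in the world; the wrist camera has in their place "tool_from_camera" (4x4, takes a point from camera to tool coordinates, whose origin is the TCP and whose axes are the flange's). Camera axes: x right, y down, z forward; pixel columns grow to the right and rows downward; lengths in m; the calibration is good to about 2 mm. A picture is of the moment at which its call begins: read the wrist's pose just before it.
- r.sign_off(): hands the job in, once; it reports no verdict.
The state is a dict: "t": time; "joint_positions": joint angles; "qd": joint speeds; "effort": joint torques, N m; "tcp_pos": TCP position; "eef_rot": TCP orientation; "force": force on the tool from outside, world axes, zero at the start; "moment": the same for the moment, N m; "gripper_width": finger opening in m.
Only numpy, scipy, OpenCV 4.12 (cv2) and the standard library are available. Lean on these libraries where they do the work, as an engineer would, in place of code of your own. Each camera call takes 0.05 s, during which the arm holds its last target. There are 200 camera calls.

## Working session

There is one attempt and no reset: what is moved stays moved. The work goes in short steps, Python scripts to look and compute and a shell command to move; the robot and the scene stay as the last step left them, time stands still between calls to the robot, and variables do not carry over. Pictures are saved under pics/ and viewed, about 8 in all and at most 12, crops included, and the job is handed in when it is done.

```bash
ls; mkdir -p pics; cat > h.py <<'E'
import numpy as np, cv2
from scipy.spatial.transform import Rotation as R
from station import r, viewer
def cam(name):
    s=r.read_state(); c=viewer.read_camera(name)
    if name=="wrist":
        T=np.eye(4);T[:3,:3]=R.from_quat(s["eef_rot"]).as_matrix();T[:3,3]=s["tcp_pos"]
        c["T"]=T@np.array(c["tool_from_camera"])
    else:
        o=np.array(c["orientation"]); T=np.eye(4)
        T[:3,:3]=o if o.shape==(3,3) else R.from_quat(o).as_matrix(); T[:3,3]=c["eye"]; c["T"]=T
    return c
def save(c,n): cv2.imwrite("pics/"+n+".png",c["image"][:,:,::-1])
def cloud(c):
    v,u=np.mgrid[:480,:640]; d=c["depth"]
    p=np.stack([(u-c["cx"])/c["fx"]*d,(v-c["cy"])/c["fy"]*d,d],-1)
    P=p@c["T"][:3,:3].T+c["T"][:3,3]; P[d==0]=np.nan; return P
def ray(c,u,v,z):
    d=c["T"][:3,:3]@np.array([(u-c["cx"])/c["fx"],(v-c["cy"])/c["fy"],1]); e=c["T"][:3,3]
    return e+d*(z-e[2])/d[2]
E
python3 - <<'E'
from h import *
print(r.read_state())
for n in("scene","top"):
    c=cam(n); save(c,n+"0"); print(n,c["eye"],c["orientation"],c["fx"]); np.savez(n+"0.npz",**{k:c[k] for k in c})
E
```

```text
pics
{'t': 0.0, 'joint_positions': array([ 1.20099769e+00,  3.20274845e-01,  1.56567955e+00,  2.34347097e-06,
        1.25739279e+00, -1.99999710e-02]), 'qd': array([-0.00230583, -0.00042872, -0.00014087,  0.00013447, -0.00195939,
        0.00093225]), 'effort': array([-1.36585633e-03, -4.12460446e+01, -2.31970417e+01,  7.24014686e-02,
        4.59524291e-02, -1.67341805e-04]), 'tcp_pos': array([0.19685934, 0.53967218, 0.19282991]), 'eef_rot': array([ 1.74009299e-01,  9.84743619e-01, -8.60442076e-04, -1.70991575e-04]), 'force': array([-0.53765738,  0.50820128,  0.36000568]), 'moment': array([ 0.0103284 , -0.03478989,  0.01474156]), 'gripper_width': 0.09142376714425827}
scene [1.39228938 0.13894282 0.9055845 ] [ 0.58236016  0.71129645 -0.29726211 -0.25797139] 584.4077763823161
top [ 0.44397213 -0.01085948  1.48398865] [-0.69701332  0.71530727 -0.03459966  0.03620495] 588.6321215961641
```

View pics/top0.png

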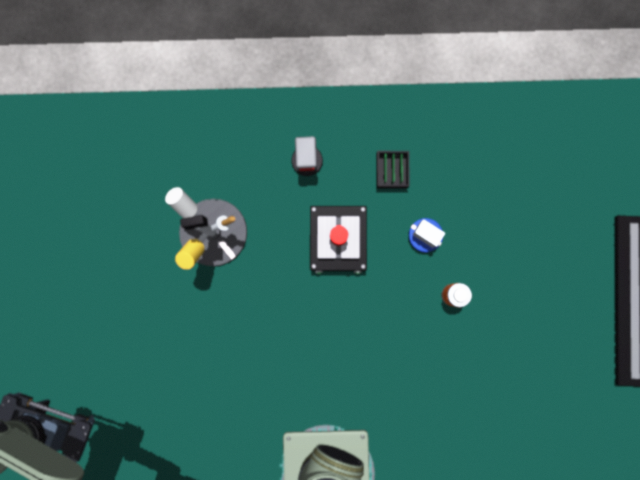

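View pics/scene0.png

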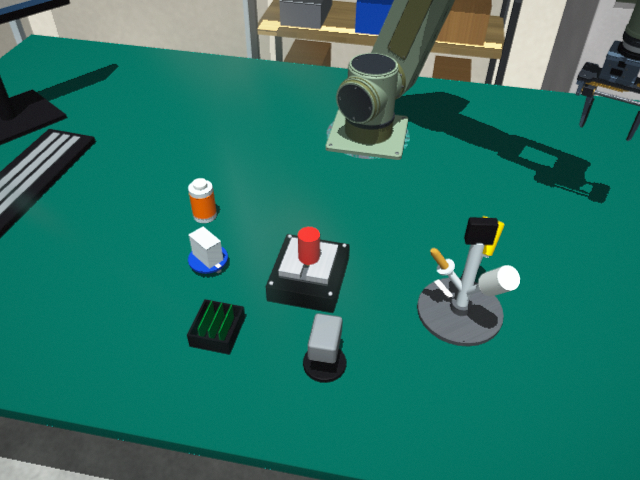

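Top view: the tree foot is at about (213,232) px with its white stripe at (227,250). The bare pin is at (228,220), the black grip at (193,222), the cap at (339,235), the hub at (428,235) and the can at (458,295). The scene view agrees: cap (309,245), hub (207,250), grip (481,231).

```bash
python3 - <<'E'
from h import *
for n in("top","scene"):
    c=dict(np.load(n+"0.npz")); P=cloud(c); im=c["image"]; h=cv2.cvtColor(im,cv2.COLOR_RGB2HSV).astype(int); H,S,V=h[...,0],h[...,1],h[...,2]
    X,Y,Z=P[...,0],P[...,1],P[...,2]
    def rep(k,m):
        N,L,st,ce=cv2.connectedComponentsWithStats(m.astype(np.uint8))
        if N<2: print(n,k,"none");return
        i=1+np.argmax(st[1:,4]); m=L==i; Q=P[m];Q=Q[~np.isnan(Q[:,0])]
        v,u=np.nonzero(m); (c0,wh,a)=cv2.minAreaRect(np.stack([u,v],1).astype(np.float32))
        print(n,k,"N",len(Q),"px",ce[i].round(1),"rect",np.round(wh,1),round(a,1),"med",np.median(Q,0).round(4),"min",np.percentile(Q,2,axis=0).round(3),"max",np.percentile(Q,98,axis=0).round(3))
    near=lambda x,y,d:(np.hypot(X-x,Y-y)<d)
    ws=(X>.25)&(X<.75)&(abs(Y)<.5)
    rep("cap top",ws&((H<6)|(H>174))&(S>150)&(Z>.11))
    rep("plate",ws&(S<60)&(abs(Z-.065)<.006)&(V>100))
    rep("hub blue",ws&(H>105)&(H<130)&(S>150)&(V>60))
    rep("hub block top",ws&(S<60)&(abs(Z-.08)<.008)&(V>100)&(Y<-.1))
    rep("can top",ws&(Z>.085)&(Y<-.15))
    rep("foot",ws&(abs(Z-.012)<.006)&(S<60)&(Y>.15))
    rep("stripe",ws&(abs(Z-.012)<.008)&(S<60)&(V>150)&(Y>.15))
    rep("grip top",ws&(abs(Z-.245)<.012)&(Y>.15))
    rep("brass",ws&(H>8)&(H<22)&(S>100)&(Z>.11)&(Y>.1))
    rep("scanner",ws&(Z>.02)&(X>.55)&(Y>0)&(Y<.15))
    rep("tray",ws&(Z>.02)&(X>.5)&(Y<-.05)&(Y>-.2))
    rep("fixture",ws&(abs(Z-.045)<.006)&(V<80)&(abs(Y)<.15))
E
```

```text
top cap top N 233 px [338.5 235.6] rect [18. 15.] 90.0 med [ 0.5686 -0.0443  0.1304] min [ 0.551 -0.061  0.121] max [ 0.589 -0.026  0.135]
top plate N 603 px [325.4 237.3] rect [40. 17.] 90.0 med [ 0.5702 -0.0132  0.0653] min [ 0.524 -0.036  0.06 ] max [0.62  0.005 0.07 ]
top hub blue N 236 px [418.7 243.7] rect [31.4 12.5] 37.2 med [ 0.5505 -0.2436  0.0237] min [ 0.534 -0.278 -0.001] max [ 0.585 -0.222  0.031]
top hub block top N 392 px [429.3 232.7] rect [25.5 15.5] 32.5 med [ 0.5746 -0.2622  0.0802] min [ 0.55  -0.29   0.074] max [ 0.601 -0.233  0.086]
top can top N 375 px [459. 295.] rect [22.6 21.2] 45.0 med [ 0.4253 -0.3228  0.0913] min [ 0.402 -0.348  0.085] max [ 0.448 -0.301  0.105]
top foot N 1895 px [221.8 232.7] rect [66.2 50. ] 88.0 med [0.5863 0.2471 0.0124] min [0.519 0.191 0.007] max [0.675 0.303 0.018]
top stripe N 138 px [227.1 249.7] rect [21.2  7.1] 45.0 med [0.5511 0.2339 0.0126] min [0.533 0.216 0.007] max [0.571 0.254 0.019]
top grip top N 239 px [192.  221.4] rect [10.  24.3] 77.9 med [0.5969 0.2688 0.2452] min [0.585 0.245 0.235] max [0.609 0.293 0.25 ]
top b
[... 1483 characters left out ...]
 [0.571 0.253 0.017]
scene grip top N 361 px [483.  223.5] rect [13. 30.] 90.0 med [0.6044 0.2705 0.2438] min [0.588 0.247 0.233] max [0.612 0.295 0.247]
scene brass N 160 px [439.4 258.8] rect [23.4  7.8] 53.1 med [0.6147 0.2101 0.1551] min [0.608 0.193 0.132] max [0.619 0.226 0.173]
scene scanner N 741 px [332.5 281.4] rect [16.5 52.6] 14.0 med [0.6115 0.0131 0.0451] min [0.553 0.001 0.022] max [0.655 0.027 0.066]
scene tray N 1749 px [287.5 268.6] rect [32.4 75.4] 13.2 med [ 0.6125 -0.0795  0.0477] min [ 0.514 -0.111  0.023] max [ 0.653 -0.051  0.13 ]
scene fixture N 1699 px [309.2 277. ] rect [75.2 58.9] 9.7 med [ 0.6253 -0.0261  0.045 ] min [ 0.5   -0.111  0.04 ] max [0.655 0.026 0.049]
```

```bash
cat >> h.py <<'E'
def plan(p,yaw,lean=0,az=0):
    """tool z down tilted by lean (rad) toward azimuth az; jaw axis y at yaw (deg) from above"""
    s=r.read_state(); R0=R.from_quat(s["eef_rot"])
    a=np.radians(az); z=np.array([np.sin(lean)*np.cos(a),np.sin(lean)*np.sin(a),-np.cos(lean)])
    y=np.array([np.cos(np.radians(yaw)),np.sin(np.radians(yaw)),0]); y-=z*(y@z); y/=np.linalg.norm(y)
    Rt=R.from_matrix(np.stack([np.cross(y,z),y,z],1))
    print("t",(R0.inv().apply(np.array(p)-s["tcp_pos"])*1000).round(1).tolist(),"rot",(R0.inv()*Rt).as_rotvec().round(3).tolist())
def st():
    s=r.read_state(); m=R.from_quat(s["eef_rot"]).as_matrix()
    print("t",round(s["t"],2),"tcp",s["tcp_pos"].round(4),"yaw_y",np.degrees(np.arctan2(m[1,1],m[0,1])).round(1),"z",m[:,2].round(3),"q",s["joint_positions"].round(2),"F",s["force"].round(1),"w",round(s["gripper_width"],4))
E
python3 -c "
from h import *
plan([.597,.268,.30],9)"
```

```text
t [-469.0, -118.3, -106.9] rot [-0.001, 0.001, 1.064]
```

```bash
python3 -m creep '{"translation":[[0,0,-60],[0,0,-107],[-235,-59,-107],[-400,-100,-107],[-469,-118,-107],[-469,-118,-107],[-469,-118,-107],[-469,-118,-107],[-469,-118,-107],[-469,-118,-107],[-469,-118,-107],[-469,-118,-107],[-469,-118,-107],[-469,-118,-107]],"rotation":[[0,0,0],[0,0,0.2],[0,0,0.4],[0,0,0.6],[0,0,0.8],[0,0,1.064],[0,0,1.064],[0,0,1.064],[0,0,1.064],[0,0,1.064],[0,0,1.064],[0,0,1.064],[0,0,1.064],[0,0,1.064]],"grip":[91,91,91,91,91,91,91,91,91,91,91,91,91,91]}' 20
python3 - <<'E'
from h import *
st(); c=cam("wrist"); save(c,"w1"); P=cloud(c)
m=abs(P[...,2]-.245)<.006; m[:20]=0
N,L,s,ce=cv2.connectedComponentsWithStats(m.astype(np.uint8))
for i in range(1,N):
  if s[i,4]>300:
    Q=P[L==i][:,:2].astype(np.float32); print(s[i],Q.mean(0),cv2.minAreaRect(Q))
E
```

```text
t: 1.85
tcp_pos: [0.5963, 0.2695, 0.3011]
eef_rot: [0.649, 0.761, 0.0, 0.0]
force: [-0.0, -0.7, -0.3]
gripper_width: 0.0908
t 1.85 tcp [0.5963 0.2695 0.3011] yaw_y 9.1 z [ 0.  0. -1.] q [0.41 0.41 1.16 0.   1.57 0.25] F [-0.  -0.7 -0.3] w 0.0908
[ 310  207   32   76 2309] [0.59844464 0.2721808 ] ((0.5986654162406921, 0.2709006667137146), (0.01992439478635788, 0.04982217401266098), 8.531103134155273)
```

View pics/w1.png

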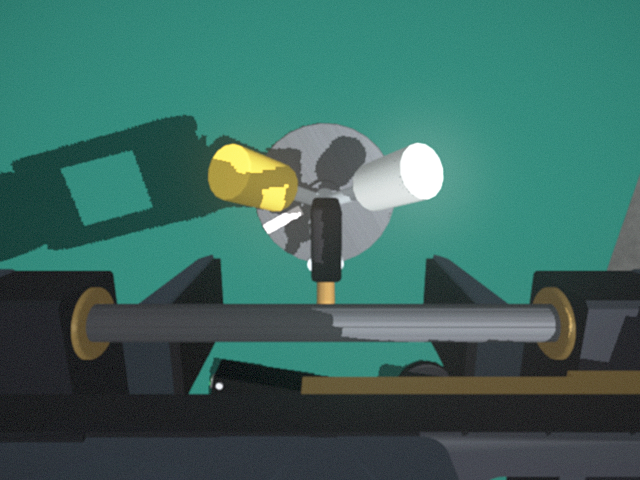

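The black grip is centred at (326,240) px with the jaws straddling it. It measures 20 × 50 mm with the top at z = 0.245, as expected.

```bash
python3 -m creep '{"translation":[[1,2,48],[1,2,94],[1,2,94],[1,2,94],[1,2,94],[1,2,94],[1,2,94],[1,2,94]],"rotation":[[0,0,0],[0,0,0],[0,0,0],[0,0,0],[0,0,0],[0,0,0],[0,0,0],[0,0,0]],"grip":[91,91,91,18,18,18,18,18]}' 30
python3 -m creep '{"translation":[[0,0,0],[0,0,0],[0,0,0],[0,0,0],[0,0,0],[0,0,0],[0,0,0],[0,0,0],[0,0,0],[0,0,0],[0,0,0],[0,0,0]],"rotation":[[0,0,0.1],[0,0,0.25],[0,0,0.4],[0,0,0.55],[0,0,0.7],[0,0,0.85],[0,0,1.0],[0,0,1.082],[0,0,1.082],[0,0,1.082],[0,0,1.082],[0,0,1.082]],"grip":[18,18,18,18,18,18,18,18,18,18,18,18]}'
python3 -c "
from h import *
st()
c=cam('top'); save(c,'t2')
c['image']=c['image']; np.savez('t2.npz',**c)
P=cloud(c); h=cv2.cvtColor(c['image'],cv2.COLOR_RGB2HSV).astype(int)
m=(h[...,0]>8)&(h[...,0]<22)&(h[...,1]>100)&(P[...,2]>.12)&(P[...,1]>.1)
print(m.sum(),P[m].round(3)[::8])
plan([.57,-.0435,.25],-53)
"
```

```text
t: 2.9
tcp_pos: [0.5991, 0.2699, 0.2069]
eef_rot: [0.649, 0.76, 0.0, 0.0]
force: [-0.4, 0.0, 0.3]
gripper_width: 0.044
t: 4.4
tcp_pos: [0.5979, 0.2704, 0.2064]
eef_rot: [0.948, 0.318, -0.001, -0.001]
force: [-5.5, 0.7, 0.5]
gripper_width: 0.0195
t 4.4 tcp [0.5979 0.2704 0.2064] yaw_y -52.9 z [-0.002  0.001 -1.   ] q [0.41 0.44 1.34 0.   1.36 1.33] F [-5.5  0.7  0.5] w 0.0195
64 [[0.558 0.281 0.331]
 [0.557 0.235 0.154]
 [0.553 0.235 0.155]
 [0.548 0.238 0.153]
 [0.545 0.226 0.168]
 [0.54  0.232 0.171]
 [0.537 0.229 0.174]
 [0.536 0.226 0.167]]
t [-211.5, 233.6, -43.8] rot [-0.002, 0.001, 0.001]
```

```bash
python3 -m creep '{"translation":[[0,0,0],[0,0,0],[0,0,-60],[0,0,-100],[60,0,-120],[60,0,-120],[60,0,-120]],"rotation":[[0,0,0],[0,0,0],[0,0,0],[0,0,0],[0,0,0],[0,0,0],[0,0,0]],"grip":[70,70,91,91,91,91,91]}'
python3 - <<'E'
from h import *
st(); cs=[cam("wrist"),cam("top"),cam("scene")]
save(cs[0],"w3")
for k,c in zip("wts",cs):
    P=cloud(c); h=cv2.cvtColor(c['image'],cv2.COLOR_RGB2HSV).astype(int)
    X,Y,Z=[P[...,i] for i in range(3)]
    m=(h[...,0]>8)&(h[...,0]<23)&(h[...,1]>90)&(Z>.125)&(Z<.19)&(np.hypot(X-.55,Y-.235)<.06)
    Q=P[m]; print(k,len(Q),Q.mean(0).round(4))
    if len(Q)>20:
        u,s,v=np.linalg.svd(Q-Q.mean(0)); print("axis",v[0].round(3),"ends",Q[Q[:,2].argmin()].round(3),Q[Q[:,2].argmax()].round(3))
    m=(h[...,1]<60)&(h[...,2]>150)&(abs(Z-.012)<.006)&(np.hypot(X-.598,Y-.27)<.09)
    Q=P[m]; print(" stripe",len(Q),Q.mean(0).round(4))
    m=(abs(Z-.245)<.006)&(np.hypot(X-.598,Y-.27)<.05)
    if m.sum()>20: print(" block",cv2.minAreaRect(P[m][:,:2].astype(np.float32)))
E
```

```text
t: 5.32
tcp_pos: [0.6471, 0.3056, 0.3255]
eef_rot: [0.948, 0.317, -0.001, 0.0]
force: [0.2, 0.5, 0.4]
gripper_width: 0.0874
t 5.33 tcp [0.6471 0.3056 0.3255] yaw_y -53.0 z [-0.001 -0.001 -1.   ] q [ 0.43  0.53  0.91 -0.    1.71  1.35] F [0.2 0.5 0.4] w 0.0874
w 156 [0.5418 0.2273 0.1699]
axis [ 0.502 -0.847 -0.175] ends [0.547 0.222 0.163] [0.542 0.226 0.174]
 stripe 5 [0.6564 0.2902 0.0122]
 block ((0.5987135171890259, 0.271040678024292), (0.05065648630261421, 0.01991419866681099), 37.246768951416016)
t 79 [0.5467 0.2302 0.1607]
axis [-0.561 -0.36   0.745] ends [0.563 0.241 0.136] [0.537 0.229 0.177]
 stripe 20 [0.5429 0.2267 0.013 ]
 block ((0.5973013043403625, 0.27009207010269165), (0.051112014800310135, 0.020235585048794746), 37.12489700317383)
s 181 [0.5534 0.2331 0.1535]
axis [ 0.505  0.355 -0.787] ends [0.563 0.236 0.131] [0.542 0.223 0.174]
 stripe 12 [0.5321 0.2248 0.0126]
 block ((0.6004807949066162, 0.27080944180488586), (0.05093846470117569, 0.021092282608151436), 37.41432189941406)
```

View pics/w3.png

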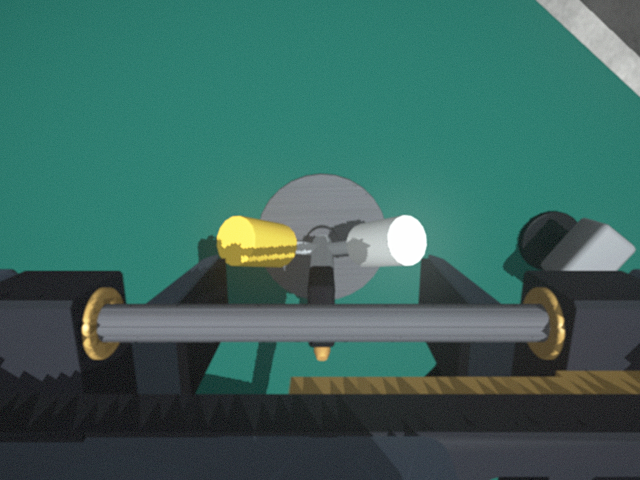

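The wrist view shows the brass tip at (322,353) px, in line with the block over the hidden stripe. The branch azimuth is 217.2° and the stripe measured 217.6°. Next is the cap.

```bash
python3 -c "
from h import *
plan([.570,-.0438,.23],-52.8)"
```

```text
t [-270.8, 233.0, 97.0] rot [0.0, 0.001, -0.004]
```

```bash
python3 -m creep '{"translation":[[-50,43,0],[-95,82,0],[-140,120,10],[-185,160,30],[-230,200,60],[-271,233,97],[-271,233,97],[-271,233,97],[-271,233,97]],"rotation":[[0,0,0],[0,0,0],[0,0,0],[0,0,0],[0,0,0],[0,0,0],[0,0,0],[0,0,0],[0,0,0]],"grip":[91,91,91,91,91,91,91,91,91]}'
python3 - <<'E'
from h import *
st(); c=cam("wrist"); save(c,"w4"); P=cloud(c)
h=cv2.cvtColor(c['image'],cv2.COLOR_RGB2HSV).astype(int); X,Y,Z=[P[...,i] for i in range(3)]
m=((h[...,0]<8)|(h[...,0]>172))&(h[...,1]>140)&(abs(Z-.13)<.006)
Q=P[m]; print(len(Q)); print("cap",cv2.minEnclosingCircle(Q[:,:2].astype(np.float32)),np.median(Q,0))
m=(abs(Z-.065)<.004)&(abs(X-.57)<.07)&(abs(Y+.044)<.07)
print("plate",m.sum(),cv2.minAreaRect(P[m][:,:2].astype(np.float32)))
for k in("top","scene"):
  c=cam(k);P=cloud(c);X,Y,Z=[P[...,i] for i in range(3)]
  m=(abs(Z-.065)<.004)&(abs(X-.57)<.07)&(abs(Y+.044)<.07)&(c["image"].min(-1)>90)
  print(k,m.sum(),cv2.minAreaRect(P[m][:,:2].astype(np.float32)) if m.sum()>10 else 0)
E
```

```text
t: 6.6
tcp_pos: [0.5716, -0.0421, 0.2311]
eef_rot: [0.948, 0.318, 0.001, 0.0]
force: [0.1, 0.5, 0.2]
gripper_width: 0.0909
t 6.6 tcp [ 0.5716 -0.0421  0.2311] yaw_y -52.9 z [ 0.003  0.    -1.   ] q [-0.09  0.29  1.51  0.    1.34  0.83] F [0.1 0.5 0.2] w 0.0909
2235
cap ((0.5735651850700378, -0.043171171098947525), 0.021644532680511475) [ 0.57261171 -0.0435514   0.12994325]
plate 8344 ((0.5728173851966858, -0.04361656308174133), (0.10040546208620071, 0.10036831349134445), 88.43537902832031)
top 234 ((0.5389333367347717, -0.07073266059160233), (0.040387965738773346, 0.08043856918811798), 35.834686279296875)
scene 1198 ((0.5737317204475403, -0.04295654222369194), (0.1012185737490654, 0.10449130088090897), 88.59175872802734)
```

View pics/w4.png

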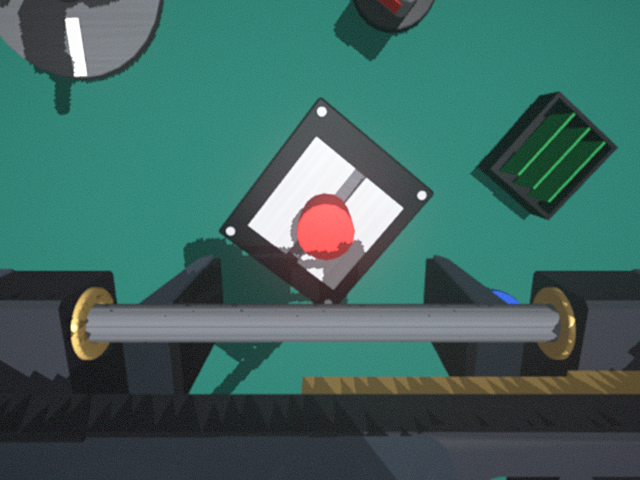

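The wrist view shows the cap at (325,227) px on the plate, with the groove running through it. Plate and cap centre are at (0.573, -0.0434) and the yaw is -1.5°.

```bash
python3 -m creep '{"translation":[[0,2,60],[0,2,115],[0,2,144],[0,2,144],[0,2,144],[0,2,144],[0,2,144],[0,2,144],[0,2,144],[0,2,144]],"rotation":[[0,0,0],[0,0,0],[0,0,0],[0,0,0],[0,0,0],[0,0,0],[0,0,0],[0,0,0],[0,0,0],[0,0,0]],"grip":[91,91,91,91,40,40,40,40,40,40]}' 25
python3 -c "
from h import *
st()
pin=np.array([-.819*0,0,0]); az=np.radians(217.2); d=np.array([np.sin(np.radians(35))*np.cos(az),np.sin(np.radians(35))*np.sin(az),np.cos(np.radians(35))])
o=np.array([.5605,.242,.130])
print(o+d*.021,d); plan([.573,-.0434,.27],-52.8)
plan(o+d*.111,-52.8,np.radians(35),37.2)"
```

```text
t: 8.0
tcp_pos: [0.5721, -0.0447, 0.0859]
eef_rot: [0.948, 0.317, 0.0, -0.0]
force: [0.1, -0.1, 1.7]
gripper_width: 0.0435
t 8.0 tcp [ 0.5721 -0.0447  0.0859] yaw_y -53.0 z [ 0.  0. -1.] q [-0.1   0.41  1.72  0.    1.01  0.83] F [ 0.1 -0.1  1.7] w 0.0435
[0.55090571 0.23471754 0.14720219] [-0.45687079 -0.34678381  0.81915204]
t [1.6, -0.5, -184.1] rot [0.0, -0.0, -0.004]
t [99.7, -235.7, -135.1] rot [0.001, 0.611, -0.003]
```

```bash
python3 -m creep '{"translation":[[0,0,-30],[0,0,-80],[0,0,-135],[0,0,-180],[20,-50,-180],[40,-95,-170],[60,-140,-155],[80,-190,-145],[100,-236,-135],[100,-236,-135],[100,-236,-135],[100,-236,-135],[100,-236,-135]],"rotation":[[0,0,0],[0,0,0],[0,0,0],[0,0,0],[0,0.1,0],[0,0.2,0],[0,0.35,0],[0,0.5,0],[0,0.611,0],[0,0.611,0],[0,0.611,0],[0,0.611,0],[0,0.611,0]],"grip":[40,40,40,40,40,40,40,40,40,40,40,40,40]}'
python3 - <<'E'
from h import *
st()
az=np.radians(217.2); d=np.array([np.sin(np.radians(35))*np.cos(az),np.sin(np.radians(35))*np.sin(az),np.cos(np.radians(35))])
o=np.array([.5605,.242,.130])
plan(o+d*.111,-52.8,np.radians(35),37.2);plan(o+d*.021,-52.8,np.radians(35),37.2)
c=cam("scene"); cv2.imwrite("pics/s5.png",cv2.resize(c["image"][130:350,330:610,::-1],None,fx=2.5,fy=2.5))
P=cloud(c); h=cv2.cvtColor(c['image'],cv2.COLOR_RGB2HSV).astype(int)
m=((h[...,0]<8)|(h[...,0]>172))&(h[...,1]>140)&(P[...,2]>.15); print("cap",m.sum(),P[m].mean(0).round(4))
m=(h[...,0]>8)&(h[...,0]<23)&(h[...,1]>90)&(P[...,2]>.125)&(P[...,2]<.19)&(np.hypot(P[...,0]-.55,P[...,1]-.235)<.06)
Q=P[m]; print("pin",len(Q),Q.mean(0).round(4),Q[Q[:,2]>.168].mean(0).round(4))
E
```

```text
t: 9.62
tcp_pos: [0.511, 0.2034, 0.2213]
eef_rot: [0.904, 0.302, 0.286, -0.095]
force: [1.0, -0.1, -1.3]
gripper_width: 0.043
t 9.62 tcp [0.511  0.2034 0.2213] yaw_y -53.1 z [ 0.459  0.345 -0.819] q [0.2  0.   2.06 0.48 0.57 0.78] F [ 1.  -0.1 -1.3] w 0.043
t [-0.9, -0.8, -0.2] rot [0.003, -0.001, -0.003]
t [-1.0, -1.1, 89.8] rot [0.003, -0.001, -0.003]
cap 786 [0.5197 0.2021 0.2415]
pin 188 [0.5536 0.2333 0.1531] [0.5436 0.2265 0.1701]
```

View pics/s5.png

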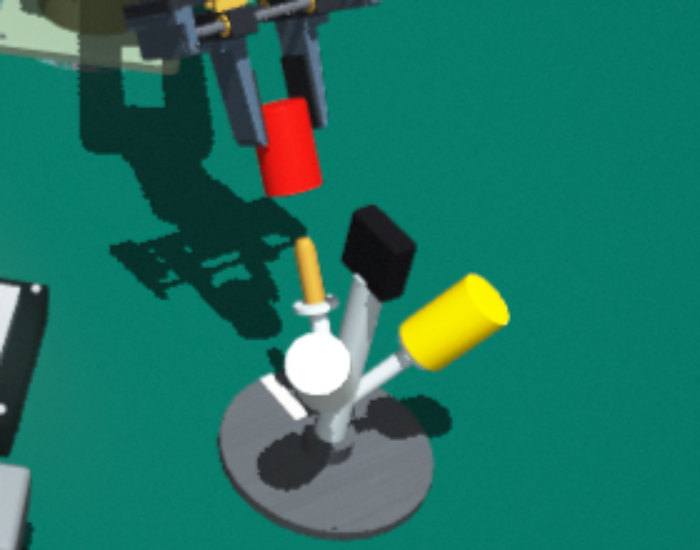

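The cap is coaxial with the pin: cap mouth at about (292,190) and pin tip at (303,240) in the crop. The pin axis measured about (0.538, 0.227) at z = 0.17, against (0.538, 0.225) predicted.

```bash
python3 -m creep '{"translation":[[-1,-1,20],[-1,-1,38],[-1,-1,50],[-1,-1,62],[-1,-1,74],[-1,-1,82],[-1,-1,88],[-1,-1,90],[-1,-1,90],[-1,-1,90]],"rotation":[[0,0,0],[0,0,0],[0,0,0],[0,0,0],[0,0,0],[0,0,0],[0,0,0],[0,0,0],[0,0,0],[0,0,0]],"grip":[40,40,40,40,40,40,40,40,40,40]}'
python3 -c "
from h import *
st()"
```

```text
t: 10.92
tcp_pos: [0.5495, 0.2351, 0.1469]
eef_rot: [0.904, 0.303, 0.286, -0.095]
force: [-4.1, -3.0, 4.5]
gripper_width: 0.0436
t 10.93 tcp [0.5495 0.2351 0.1469] yaw_y -53.0 z [ 0.459  0.346 -0.819] q [0.25 0.16 2.1  0.65 0.37 0.63] F [-4.1 -3.   4.5] w 0.0436
```

```bash
python3 -m creep '{"translation":[[0,0,0],[0,0,0],[0,0,0],[0,0,0],[0,0,-40],[0,0,-100],[0,0,-130],[0,0,-130]],"rotation":[[0,0,0],[0,0,0],[0,0,0],[0,0,0],[0,0,0],[0,0,0],[0,0,0],[0,0,0]],"grip":[60,80,91,91,91,91,91,91]}'
python3 - <<'E'
from h import *
st()
c=cam("scene"); cv2.imwrite("pics/s6.png",cv2.resize(c["image"][130:350,250:610,::-1],None,fx=2,fy=2))
for k in("scene","top"):
    c=cam(k) if k!="scene" else c
    P=cloud(c); h=cv2.cvtColor(c['image'],cv2.COLOR_RGB2HSV).astype(int)
    m=((h[...,0]<8)|(h[...,0]>172))&(h[...,1]>140)&(np.hypot(P[...,0]-.55,P[...,1]-.235)<.09)&(P[...,2]>.1); Q=P[m]; print("cap",len(Q),Q.mean(0).round(4),Q.min(0).round(3),Q.max(0).round(3))
    m=(abs(P[...,2]-.245)<.006)&(np.hypot(P[...,0]-.598,P[...,1]-.27)<.05)
    print(cv2.minAreaRect(P[m][:,:2].astype(np.float32)))
    X,Y,Z=[P[...,i] for i in range(3)]
    m=(h[...,1]<60)&(h[...,2]>100)&(abs(Z-.08)<.008)&(np.hypot(X-.575,Y+.261)<.05); Q=P[m]
    print("hubtop",cv2.minAreaRect(Q[:,:2].astype(np.float32)),Q.mean(0))
plan([.573,-.05,.30],-32.5); plan([.576,-.260,.23],-32.5)
E
```

```text
t: 11.92
tcp_pos: [0.4909, 0.1901, 0.2555]
eef_rot: [0.904, 0.302, 0.288, -0.095]
force: [0.0, -0.2, 0.3]
gripper_width: 0.0916
t 11.93 tcp [0.4909 0.1901 0.2555] yaw_y -53.0 z [ 0.463  0.346 -0.816] q [ 0.17 -0.07  2.04  0.44  0.66  0.81] F [ 0.  -0.2  0.3] w 0.0916
cap 803 [0.5525 0.2276 0.1671] [0.508 0.196 0.133] [0.577 0.258 0.195]
((0.599869966506958, 0.27063634991645813), (0.05173248052597046, 0.02028503082692623), 37.856204986572266)
hubtop ((0.5767965912818909, -0.26073744893074036), (0.06477288901805878, 0.03964916989207268), 55.612152099609375) [ 0.57998764 -0.25990498  0.07923565]
cap 532 [0.537  0.2249 0.1739] [0.504 0.196 0.135] [0.575 0.26  0.198]
((0.5971850156784058, 0.26969072222709656), (0.05071171000599861, 0.0200174693018198), 36.975250244140625)
hubtop ((0.5747820734977722, -0.26247894763946533), (0.06013229489326477, 0.0379243940114975), 55.232704162597656) [ 0.57472729 -0.2622761   0.07996142]
t [-36.8, 241.9, -84.3] rot [0.109, -0.604, -0.347]
t [-178.4, 411.5, -98.1] rot [0.109, -0.604, -0.347]
```

View pics/s6.png

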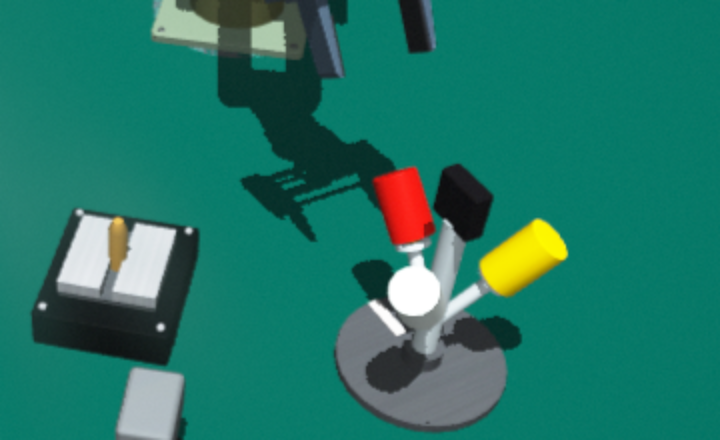

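The red cap sits down on the shoulder (crop (405,205), no pin visible). Its highest point is z = 0.196, matching the fully-home prediction of 0.196. Next is the hub.

```bash
python3 -m creep '{"translation":[[-19,46,-12],[-40,92,-24],[-60,138,-36],[-79,183,-46],[-99,229,-57],[-119,275,-68],[-139,320,-78],[-159,366,-88],[-178,411,-98],[-178,411,-98],[-178,411,-98],[-178,411,-98]],"rotation":[[0,0,0],[0.015,-0.1,-0.05],[0.03,-0.2,-0.1],[0.05,-0.3,-0.16],[0.07,-0.4,-0.22],[0.09,-0.5,-0.28],[0.109,-0.604,-0.347],[0.109,-0.604,-0.347],[0.109,-0.604,-0.347],[0.109,-0.604,-0.347],[0.109,-0.604,-0.347],[0.109,-0.604,-0.347]],"grip":[91,91,91,91,91,91,91,91,91,91,91,91]}'
python3 - <<'E'
from h import *
st(); c=cam("wrist"); save(c,"w7"); P=cloud(c); X,Y,Z=[P[...,i] for i in range(3)]
h=cv2.cvtColor(c['image'],cv2.COLOR_RGB2HSV).astype(int)
m=(abs(Z-.08)<.005)&(np.hypot(X-.575,Y+.261)<.05); rc=cv2.minAreaRect(P[m][:,:2].astype(np.float32)); print(rc,np.median(Z[m]))
m=(h[...,0]>105)&(h[...,0]<130)&(h[...,1]>140)&(abs(Z-.024)<.006)
print("flange",cv2.minEnclosingCircle(P[m][:,:2].astype(np.float32)))
m=(h[...,1]<60)&(h[...,2]>120)&(abs(Z-.024)<.006)&(np.hypot(X-.575,Y+.261)<.045)
print("stripes",m.sum(),P[m].mean(0)); 
plan([*rc[0],.23],-34.5)
E
```

```text
t: 13.52
tcp_pos: [0.5762, -0.2579, 0.2304]
eef_rot: [0.876, 0.482, 0.0, -0.001]
force: [0.3, 0.7, 0.3]
gripper_width: 0.0909
t 13.53 tcp [ 0.5762 -0.2579  0.2304] yaw_y -32.4 z [-0.     0.001 -1.   ] q [-0.44  0.39  1.36  0.    1.39  0.13] F [0.3 0.7 0.3] w 0.0909
((0.5762530565261841, -0.2625237703323364), (0.06044292822480202, 0.03605005890130997), 55.3961296081543) 0.08001195650441922
flange ((0.5763463377952576, -0.2623746395111084), 0.0419948473572731)
stripes 168 [ 0.59385114 -0.23893989  0.02494414]
t [-3.8, 2.4, 0.9] rot [-0.0, -0.001, 0.037]
```

View pics/w7.png

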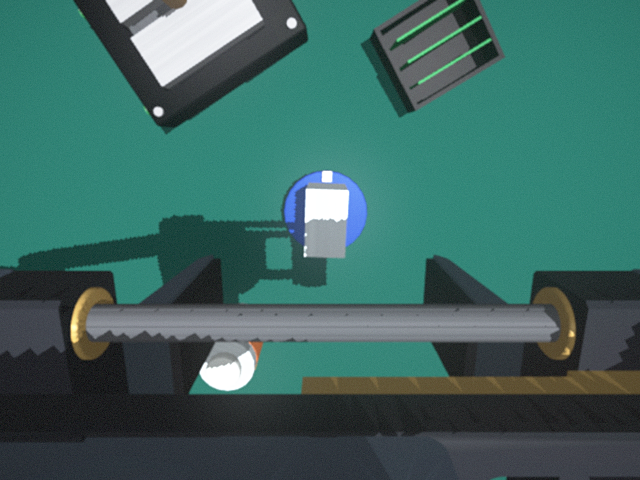

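The hub block is at (327,222) px with its white tab stripe at (327,176). The block measures 60 × 36 mm, is centred at (0.5763, -0.2625) with its top at z = 0.080, and the hub x-axis is at 55.4°. The can at (228,362) is well clear.

```bash
python3 -m creep '{"translation":[[-2,1,50],[-4,2,110],[-4,2,160],[-4,2,193],[-4,2,193],[-4,2,193],[-4,2,193],[-4,2,193],[-4,2,193],[-4,2,193],[-4,2,193]],"rotation":[[0,0,0.037],[0,0,0.037],[0,0,0.037],[0,0,0.037],[0,0,0.037],[0,0,0.037],[0,0,0.037],[0,0,0.037],[0,0,0.037],[0,0,0.037],[0,0,0.037]],"grip":[91,91,91,91,91,91,30,30,30,30,30]}' 40
python3 - <<'E'
from h import *
st()
plan([.5763,-.2625,.19],-34.6);plan([.573,-.0434,.19],-34.6)
E
```

```text
t: 14.95
tcp_pos: [0.5759, -0.2639, 0.038]
eef_rot: [0.885, 0.465, 0.0, 0.0]
force: [0.6, -0.0, 1.1]
gripper_width: 0.0441
t 14.95 tcp [ 0.5759 -0.2639  0.038 ] yaw_y -34.6 z [ 0.001  0.    -1.   ] q [-0.45  0.54  1.63  0.    0.97  0.16] F [ 0.6 -0.   1.1] w 0.0441
t [1.5, -0.4, -152.0] rot [0.0, -0.0, -0.0]
t [179.9, -127.5, -152.0] rot [0.0, -0.0, -0.0]
```

```bash
python3 -m creep '{"translation":[[0,0,0],[0,0,0],[0,0,0],[0,0,-15],[0,0,-40],[0,0,-80],[0,0,-120],[0,0,-160],[40,-29,-160],[80,-57,-160],[120,-85,-160],[155,-110,-160],[180,-128,-160],[180,-128,-160],[180,-128,-160],[180,-128,-160]],"rotation":[[0,0,0],[0,0,0],[0,0,0],[0,0,0],[0,0,0],[0,0,0],[0,0,0],[0,0,0],[0,0,0],[0,0,0],[0,0,0],[0,0,0],[0,0,0],[0,0,0],[0,0,0],[0,0,0]],"grip":[30,30,30,30,30,30,30,30,30,30,30,30,30,30,30,30]}'
python3 - <<'E'
from h import *
st(); s=r.read_state(); c=cam("wrist"); save(c,"w8"); P=cloud(c); X,Y,Z=[P[...,i] for i in range(3)]
h=cv2.cvtColor(c['image'],cv2.COLOR_RGB2HSV).astype(int)
m=(h[...,0]>105)&(h[...,0]<130)&(h[...,1]>140)&(Z>.15)
Q=P[m];print("flange",len(Q),np.median(Q,0),cv2.minEnclosingCircle(Q[:,:2].astype(np.float32)))
# circle fit to outer boundary
cn=max(cv2.findContours(m.astype(np.uint8),0,1)[0],key=cv2.contourArea)
hl=cv2.convexHull(cn)[:,0]
z=np.median(Q[:,2]); pts=np.array([ray(c,u,v,z)[:2] for u,v in hl]); 
A=np.c_[2*pts,np.ones(len(pts))]; sol=np.linalg.lstsq(A,(pts**2).sum(1),rcond=None)[0]; print("lsq",sol[:2],np.sqrt(sol[2]+sol[:2]@sol[:2]))
m=(h[...,1]<60)&(h[...,2]>120)&(abs(Z-z)<.006)&(np.hypot(X-.573,Y+.043)<.05)
print("stripe",m.sum(),P[m].mean(0))
for k in("top","scene"):
    c=cam(k);P=cloud(c);h=cv2.cvtColor(c['image'],cv2.COLOR_RGB2HSV).astype(int)
    m=(h[...,0]>105)&(h[...,0]<130)&(h[...,1]>140)&(np.hypot(P[...,0]-.573,P[...,1]+.043)<.06)&(P[...,2]>.14); Q=P[m]
    if len(Q): print(k,len(Q),Q.min(0),Q.max(0))
E
```

```text
t: 16.95
tcp_pos: [0.5726, -0.0439, 0.198]
eef_rot: [0.886, 0.464, 0.0, 0.0]
force: [0.3, -0.2, -5.1]
gripper_width: 0.0355
t 16.95 tcp [ 0.5726 -0.0439  0.198 ] yaw_y -34.7 z [ 0.001 -0.    -1.   ] q [-0.1   0.32  1.56 -0.    1.27  0.51] F [ 0.3 -0.2 -5.1] w 0.0355
flange 1928 [ 0.58528896 -0.01474877  0.18409808] ((0.57875657081604, -0.03480205684900284), 0.04269009456038475)
lsq [ 0.57090694 -0.03391872] 0.03314689355486185
stripe 558 [ 0.59273189 -0.01442533  0.18540743]
top 1 [ 0.54082285 -0.06762162  0.39800769] [ 0.54082285 -0.06762162  0.39800769]
scene 407 [ 0.55234324 -0.08321073  0.17553241] [ 0.61735514 -0.00122081  0.18739159]
```

View pics/w8.png

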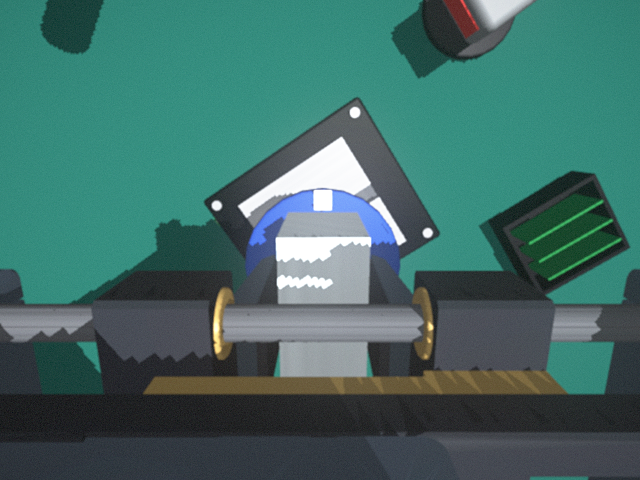

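```bash
python3 - <<'E'
from h import *
s=r.read_state(); c=cam("wrist"); P=cloud(c); Z=P[...,2]
h=cv2.cvtColor(c['image'],cv2.COLOR_RGB2HSV).astype(int)
M=R.from_quat(s["eef_rot"]).as_matrix()
m=(h[...,2]>60)&(abs(Z-.184)<.004)&(np.hypot(P[...,0]-.573,P[...,1]+.043)<.06)
L=(P[m]-s["tcp_pos"])@M*1000
fit=[]
for y in range(-26,27,2):
    k=L[abs(L[:,1]-y)<1.2]
    if len(k): fit.append((y,k[:,0].max()))
f=np.array(fit); A=np.c_[2*f,np.ones(len(f))]; q=np.linalg.lstsq(A,(f**2).sum(1),rcond=None)[0]; print("fit y,x",q[:2],np.sqrt(q[2]+q[:2]@q[:2]))
print([(y,round(x-np.sqrt(42**2-y*y),1)) for y,x in fit])
pl=(abs(Z-.065)<.004)&(np.hypot(P[...,0]-.573,P[...,1]+.043)<.08)
print(cv2.minAreaRect(P[pl][:,:2].astype(np.float32)))
plan([.573,-.0434,.12],-34.7)
E
```

```text
fit y,x [-0.19528063 -0.71257353] 43.92316488266384
[(-26, np.float64(1.7)), (-24, np.float64(1.7)), (-22, np.float64(1.9)), (-20, np.float64(1.7)), (-18, np.float64(1.4)), (-16, np.float64(1.3)), (-14, np.float64(1.5)), (-12, np.float64(1.6)), (-10, np.float64(1.3)), (-8, np.float64(1.2)), (-6, np.float64(1.0)), (-4, np.float64(1.2)), (-2, np.float64(1.3)), (0, np.float64(1.3)), (2, np.float64(1.1)), (4, np.float64(1.1)), (6, np.float64(1.0)), (8, np.float64(1.1)), (10, np.float64(1.3)), (12, np.float64(1.7)), (14, np.float64(1.4)), (16, np.float64(1.2)), (18, np.float64(1.2)), (20, np.float64(1.4)), (22, np.float64(1.5)), (24, np.float64(1.3)), (26, np.float64(1.5))]
((0.5729772448539734, -0.04375796765089035), (0.10029109567403793, 0.10015030950307846), 88.49324035644531)
t [0.4, 0.1, 77.9] rot [0.0, -0.0, 0.001]
```

In-hand offset is about +1.3 mm along tool x. The plate centre is confirmed at (0.573, -0.0437). Lowering onto the spindle crosswise.

```bash
python3 -m creep '{"translation":[[-1,0,20],[-1,0,40],[-1,0,55],[-1,0,65],[-1,0,75],[-1,0,85],[-1,0,93],[-1,0,97],[-1,0,97],[-1,0,97]],"rotation":[[0,0,0],[0,0,0],[0,0,0],[0,0,0],[0,0,0],[0,0,0],[0,0,0],[0,0,0],[0,0,0],[0,0,0]],"grip":[30,30,30,30,30,30,30,30,30,30]}'
python3 -c "
from h import *
st()"
```

```text
t: 18.4
tcp_pos: [0.5725, -0.0439, 0.1013]
eef_rot: [0.885, 0.465, 0.001, 0.0]
force: [0.5, 0.4, -4.1]
gripper_width: 0.0356
t 18.4 tcp [ 0.5725 -0.0439  0.1013] yaw_y -34.6 z [ 0.001 -0.    -1.   ] q [-0.1   0.39  1.7   0.    1.05  0.51] F [ 0.5  0.4 -4.1] w 0.0356
```

```bash
python3 -m creep '{"translation":[[0,0,2],[0,0,3],[0,0,4],[0,0,5],[0,0,5],[0,0,5]],"rotation":[[0,0,0],[0,0,0],[0,0,0],[0,0,0],[0,0,0],[0,0,0]],"grip":[30,30,30,30,30,30]}'
python3 -c "
from h import *
st()"
```

```text
t: 19.15
tcp_pos: [0.5722, -0.0438, 0.0967]
eef_rot: [0.885, 0.465, 0.001, 0.0]
force: [-2.6, 0.5, 5.1]
gripper_width: 0.0356
t 19.15 tcp [ 0.5722 -0.0438  0.0967] yaw_y -34.6 z [ 0.001  0.    -1.   ] q [-0.1   0.39  1.71  0.    1.04  0.51] F [-2.6  0.5  5.1] w 0.0356
```

```bash
python3 -m creep '{"translation":[[0,0,0],[0,-0.3,0],[0.1,-0.5,0],[0.2,-0.7,0],[0.4,-0.9,0],[0.5,-1,0],[0.6,-1.1,0],[0.6,-1.1,0],[0.6,-1.1,0],[0.6,-1.1,0]],"rotation":[[0,0,0.1],[0,0,0.25],[0,0,0.4],[0,0,0.55],[0,0,0.7],[0,0,0.83],[0,0,0.93],[0,0,0.993],[0,0,0.993],[0,0,0.993]],"grip":[30,30,30,30,30,30,30,30,30,30]}'
python3 -c "
from h import *
st()"
```

```text
t: 20.4
tcp_pos: [0.5714, -0.0427, 0.0954]
eef_rot: [1.0, -0.013, -0.0, -0.0]
force: [-0.7, -0.0, -4.1]
gripper_width: 0.0355
t 20.4 tcp [ 0.5714 -0.0427  0.0954] yaw_y -91.4 z [-0.  0. -1.] q [-0.09  0.39  1.71  0.    1.03  1.5 ] F [-0.7 -0.  -4.1] w 0.0355
```

Vertical force is back to carried weight, so the tabs are over the groove. Lowering.

```bash
python3 -m creep '{"translation":[[0,0,2],[0,0,4],[0,0,6],[0,0,7],[0,0,8],[0,0,9],[0,0,9],[0,0,9]],"rotation":[[0,0,0],[0,0,0],[0,0,0],[0,0,0],[0,0,0],[0,0,0],[0,0,0],[0,0,0]],"grip":[30,30,30,30,30,30,30,30]}'
python3 -c "
from h import *
st()"
```

```text
t: 21.4
tcp_pos: [0.5716, -0.0427, 0.087]
eef_rot: [1.0, -0.013, 0.0, -0.0]
force: [0.4, -0.6, -4.9]
gripper_width: 0.036
t 21.4 tcp [ 0.5716 -0.0427  0.087 ] yaw_y -91.5 z [ 0.001  0.    -1.   ] q [-0.09  0.4   1.72  0.    1.01  1.5 ] F [ 0.4 -0.6 -4.9] w 0.036
```

Lowered freely to TCP 0.087, which is almost flush. I'll press 1 mm more, release and back off.

```bash
python3 -m creep '{"translation":[[0,0,1],[0,0,1.5],[0,0,1.5],[0,0,1.5],[0,0,1.5],[0,0,1.5],[0,0,1.5],[0,0,-30],[0,0,-90],[0,0,-150],[-60,0,-150],[-120,0,-150],[-120,0,-150]],"rotation":[[0,0,0],[0,0,0],[0,0,0],[0,0,0],[0,0,0],[0,0,0],[0,0,0],[0,0,0],[0,0,0],[0,0,0],[0,0,0],[0,0,0],[0,0,0]],"grip":[30,30,30,60,91,91,91,91,91,91,91,91,91]}'
python3 - <<'E'
from h import *
st()
for k in("wrist","scene","top"):
    c=cam(k); P=cloud(c); X,Y,Z=[P[...,i] for i in range(3)]; h=cv2.cvtColor(c['image'],cv2.COLOR_RGB2HSV).astype(int)
    if k=="scene": cv2.imwrite("pics/s9.png",cv2.resize(c["image"][130:400,160:560,::-1],None,fx=2,fy=2))
    n=np.hypot(X-.573,Y+.0437)<.06
    m=n&(h[...,0]>105)&(h[...,0]<130)&(h[...,1]>140)
    if m.sum()>20: print(k,"flange z",np.median(Z[m]),cv2.minEnclosingCircle(P[m][:,:2].astype(np.float32)))
    m=n&(abs(Z-.129)<.006)
    if m.sum()>20: print(" block",np.median(Z[m]),cv2.minAreaRect(P[m][:,:2].astype(np.float32)))
    m=((h[...,0]<8)|(h[...,0]>172))&(h[...,1]>140)&(np.hypot(X-.55,Y-.235)<.09)&(Z>.1)
    if m.sum()>20: print(" cap",P[m].mean(0),P[m][:,2].max())
E
```

```text
t: 23.02
tcp_pos: [0.4472, -0.0393, 0.2369]
eef_rot: [1.0, -0.013, -0.001, -0.0]
force: [1.1, 0.0, 1.4]
gripper_width: 0.0908
t 23.02 tcp [ 0.4472 -0.0393  0.2369] yaw_y -91.5 z [-0.001  0.    -1.   ] q [-0.11  0.09  1.75  0.    1.3   1.48] F [1.1 0.  1.4] w 0.0908
 block 0.1292133261662028 ((0.5732207894325256, -0.041755225509405136), (0.03601929172873497, 0.06058734282851219), 88.43035125732422)
scene flange z 0.07285475754048343 ((0.5759982466697693, -0.04219569265842438), 0.04377388209104538)
 block 0.1288638536412154 ((0.574084997177124, -0.041251592338085175), (0.036738697439432144, 0.06397504359483719), 88.66012573242188)
 cap [0.55271109 0.22773269 0.16715917] 0.19471354525876816
top flange z 0.07333702199226966 ((0.5711668729782104, -0.042835403233766556), 0.03899770602583885)
 block 0.12905472812982088 ((0.5717646479606628, -0.042631059885025024), (0.032642774283885956, 0.058868657797575), 88.30814361572266)
 cap [0.53695971 0.22485487 0.17412456] 0.1985973916805166
```

View pics/s9.png

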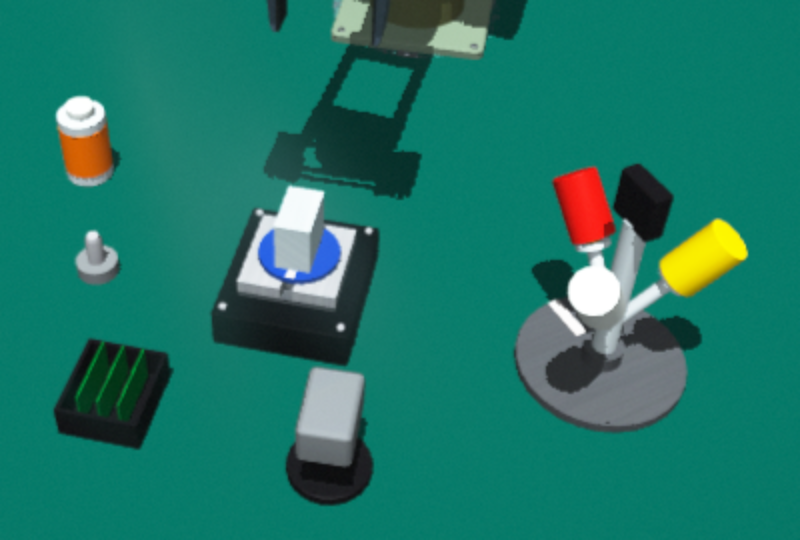

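The hub is flush: block top at z = 0.129, flange top at 0.073, yaw -1.5° matching the groove, and tabs in line with the keyway at about (290,278) px. The cap is home, the bystanders are standing, and the arm is clear.

```bash
python3 -c "
from h import *
r.sign_off(); st()"
```

```text
the job is handed in; nothing more can be done
the job is handed in; nothing more can be done
```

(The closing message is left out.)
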